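Zero the gauge and probe a brake disc at its three painted test rings

TASK

Check the brake disc: first turn the gauge's knob until its pointer is on the zero mark, then take the probe out of its stand and, holding it upright, press its spring tip gently onto the disc inside the painted ring marked with one stroke, then the one with two strokes, then the one with three, keeping still for about half a second each time. Hang the probe back upright in its stand and let go, with the gauge still at zero and the spanner, grease tin and wheel socket left where they were.

Things in the scene. Friction and masses are not known exactly. Their poses are not given: they have to be found in the camera images.
- brake_disc: Dark steel brake disc, fixed, lying with its raised hub up: 226 mm diameter, friction face 22 mm above the bench, hub 120 mm diameter rising to 36 mm. Origin: centre of its underside. Its x axis points to the one-stroke ring; it may lie at any yaw.
- ring1 (a point): Centre of the painted test ring that has one stroke beside it, on the disc's friction face (22 mm above the bench), 89 mm from the disc's centre. White ring, 22 mm outside and 16 mm inside diameter; strokes are white bars 24 x 6 mm, 12 mm apart, on the anticlockwise side (seen from above). z up.
- ring2 (a point): Centre of the painted test ring that has two strokes beside it, on the disc's friction face (22 mm above the bench), 89 mm from the disc's centre. White ring, 22 mm outside and 16 mm inside diameter; strokes are white bars 24 x 6 mm, 12 mm apart, on the anticlockwise side (seen from above). z up.
- ring3 (a point): Centre of the painted test ring that has three strokes beside it, on the disc's friction face (22 mm above the bench), 89 mm from the disc's centre. White ring, 22 mm outside and 16 mm inside diameter; strokes are white bars 24 x 6 mm, 12 mm apart, on the anticlockwise side (seen from above). z up.
- gauge: Grey square gauge box, fixed, 130 x 130 x 55 mm, with a white round dial (114 mm diameter) on its top. Origin: centre of its underside. The zero mark lies along its +x from the dial's centre. It may stand left or right of the disc.
- zero_mark (a point): The zero mark: one thick black bar, 12 x 7 mm, on the dial's edge, 50 mm from its centre and 58 mm above the bench (the other marks are thin lines, 22.5 degrees apart).
- knob_grip (a point): Point to grip on the knob, on its vertical axis at the dial's centre, 80 mm above the bench. Black knob: round foot 48 mm diameter, on it an upright bar 44 mm long (x), 12 mm wide (y) and 26 mm tall, from 65 to 91 mm above the bench. x axis: the way that its pointer points (a 4 mm wide black pointer reaching 44 mm from the axis, and a white line on top of the bar's pointing half).
- zero_knob (a joint): Turn of the knob in rad: 0 with the pointer on the zero mark, positive anticlockwise seen from above; limits -1.6 and 1.6. It stays where it is left, with 0.04 N m of friction.
- stand: Probe stand, fixed: steel foot 90 x 90 x 12 mm and, on three thin legs, an aluminium ring of 64 mm outside and 32 mm inside diameter, 12 mm thick, top 85 mm above the bench. Origin: centre of its underside. It stands on the other side of the disc from the gauge.
- stand_seat (a point): Centre of the stand's ring at the height of its top face, where the probe's collar rests.
- probe: Loose probe, about 0.16 kg, hanging upright in the stand. Origin: centre of the underside of its collar (48 mm diameter, 8 mm thick). Above the collar a black square grip 24 x 24 mm, 60 mm tall (8 to 68 mm above the origin, faces along x and y); below it a barrel 18 mm diameter, 42 mm long, then the stylus. z up.
- probe_tip (a point): End of the probe's spring stylus (8 mm diameter), on the probe's axis, 65 mm below its origin when not pressed.
- stylus (a joint): How far the stylus is pushed into the probe, m: 0 free, 0.009 fully in. Spring: about 1 N to start, 2.6 N at 4 mm.
- spanner: Loose spanner lying on the bench beyond the disc, 180 mm long. Origin: underside centre. Leave alone.
- grease_tin: Loose closed tin, 70 mm diameter, 60 mm tall, beyond the disc. Origin: underside centre. Leave alone.
- wheel_socket: Loose steel wheel-nut socket standing upright, 32 mm diameter, 70 mm tall, beyond the disc. Origin: underside centre. Leave alone.
There are look-alikes about, which are no part of the job. What is shaped like the brake_disc but orange or pink is not meant.

How it is judged (in metres and radians):
On the way, in this order (a step that is already met when the one before it is completed fails the run):
1. the gauge's pointer is turned onto the zero mark (within 0.10 rad) (value of joint zero_knob between -0.1 and 0.1 rad and velocity of joint zero_knob between -0.1 and 0.1 rad/s), for 0.2 s.
2. the probe is lifted clear of its stand in the fingers (z of probe in the frame of stand_seat above 0.06 m and contact force between the fingers and probe above 0.5 N and value of joint zero_knob between -0.1 and 0.1 rad), for 0.1 s.
3. the held, upright probe's tip rests still on the disc, within 8 mm of the centre of the ring with one stroke (horizontal distance between probe_tip and ring1 below 0.008 m and contact force between probe and brake_disc above 0.5 N and contact force between the fingers and probe above 0.5 N and angle between probe's own z axis and vertical below 0.3 rad and linear speed of probe below 0.03 m/s), for 0.3 s.
4. the held, upright probe's tip rests still on the disc, within 8 mm of the centre of the ring with two strokes (horizontal distance between probe_tip and ring2 below 0.008 m and contact force between probe and brake_disc above 0.5 N and contact force between the fingers and probe above 0.5 N and angle between probe's own z axis and vertical below 0.3 rad and linear speed of probe below 0.03 m/s), for 0.3 s.
5. the held, upright probe's tip rests still on the disc, within 8 mm of the centre of the ring with three strokes (horizontal distance between probe_tip and ring3 below 0.008 m and contact force between probe and brake_disc above 0.5 N and contact force between the fingers and probe above 0.5 N and angle between probe's own z axis and vertical below 0.3 rad and linear speed of probe below 0.03 m/s), for 0.3 s.
At the end, for the whole second after the job is handed in: The probe hangs upright (within 0.1 rad) and at rest in its stand, collar within 4 mm of the ring's top and within 12 mm of its centre; the gauge's knob is within 0.10 rad of zero (horizontal distance between probe and stand_seat below 0.012 m and z of probe in the frame of stand_seat between -0.004 and 0.004 m and angle between probe's own z axis and vertical below 0.1 rad and linear speed of probe below 0.02 m/s and value of joint zero_knob between -0.1 and 0.1 rad); the robot touches nothing.
It fails at once if the probe is pressed on the disc with more than 20 N (contact force between probe and brake_disc above 20 N).
It fails at once if the spanner is moved more than 20 mm (distance of spanner from where it was at the start of the episode above 0.02 m).
It fails at once if the grease tin is moved more than 20 mm (distance of grease_tin from where it was at the start of the episode above 0.02 m).
It fails at once if the wheel socket is moved more than 20 mm (distance of wheel_socket from where it was at the start of the episode above 0.02 m).
It also fails if it takes over 67 s, if anything falls off the work surface, if the arm or the gripper's body presses on something with over 40 N, if the wrist force passes 120 N, or if a joint passes its speed limit or range.

ROBOT

A 6-joint arm with a two-finger parallel gripper is mounted at the origin on the work surface. World frame = base frame: x ahead of the robot, y to its left, z up, the work surface at z = 0. Lengths are in mm, angles in rad, forces in N, time in s.
With the tool pointing down it reaches from about 350 to 975 mm from the base axis. Payload 7.1 kg.
Tool frame: the origin (TCP) lies midway between the tips of the shut fingers; the grasp point (between the pads) lies 19 mm behind it; z points along the fingers, y is the line along which they close (so a half turn about z gives the same grasp; the last joint's range is limited). The gripper opens to 88 mm and grips with 3 to 60 N. Pads are 20 mm wide; open, the fingers measure 115 mm over their backs; the gripper's body (75 mm by 178 mm) begins 61 mm behind the grasp point.
Start: joints at [-1.196, 0.423, 1.63, -0, 1.089, -0.019], TCP at [239.828, -577.137, 222.675] pointing down, gripper open.
Joint ranges: [-3, 3], [-0.9, 2.11], [0.09, 2.58], [-1.31, 4.45], [0.11, 2.69], [-2.54, 2.54]. Speed limits (rad/s): [2.39, 2.39, 3.01, 3.14, 3.14, 3.14].

INTERFACE

Orientations are given as a rotation vector (axis times angle).
In Python, from workcell import get_obs, get_image, camera_params, close_job gives the robot as it stands.
- The arm moves only by the shell command python3 -m creep 'ROWS' [OPENING]. ROWS is a JSON object of lists of equal length, an entry for each row: "delta_pos": the shift along the tool's x, y, z in m, a list of three; "twist": the turn, a rotation vector about the tool's x, y, z in degrees, a list of three. A call has 1 to 20 rows; each row shifts and turns the commanded pose from where the row before left it, along the tool's axes as they then stand; what a row does not reach is not made up. A row lasts 1/12 s, in which the tool goes at most 41.7 mm and 7.16 degrees, less where a joint would pass 70% of its speed; a pose out of reach is approached as far as the arm can. A call with a gripper value outside its range is refused whole. OPENING is the opening, from 0 (shut) to 1 (fully open), set as the call begins (- or left out, the last holds). The fingers move at their own pace and stop on an object; the grip force is fixed at half the most. Time passes only in rows, so rows that do not move let the fingers close. It gives the time, the measured TCP pose, the force, the opening and the grip force at its end, in the units of the state.
- get_obs(): the state, without advancing time (a new reading comes with each control period).
- get_image(name): name is "scene" or "side" or "wrist"; returns (picture, depth): 420x560x3 uint8, red, green, blue; 420x560 float32, mm along the optical axis (not along the pixel's ray), 0 where there is no reading.
- camera_params(name): a dict with "camera_matrix" (3x3 intrinsics, pixels), "extrinsics" (4x4, takes a point from camera to world coordinates). Camera axes: x right, y down, z forward; pixel columns grow to the right and rows downward; lengths in mm; the calibration is good to about 2 mm. A picture is of the moment at which its call begins: read the wrist's pose just before it. camera_params takes no time and is no camera call; for the wrist camera it gives the pose at the moment of the call.
- close_job(): hands the job in; it is judged then, once.
The state is a dict: "t": time; "qpos": joint angles; "qvel": joint speeds; "joint_torque": joint torques, N m; "ee_pos": TCP position; "orientation": TCP orientation; "ft_force": force on the tool from outside, world axes, zero at the start; "moment": the same for the moment, N m; "width": finger opening in mm; "grasp_force": force on a finger pad.
Only numpy, scipy, OpenCV 4.12 (cv2) and the standard library are available. Lean on these libraries where they do the work, as an engineer would, in place of code of your own. Each camera call takes 0.05 s, during which the arm holds its last target. There are 200 camera calls.

## Working session

There is one attempt and no reset: what is moved stays moved. The work goes in short steps, Python scripts to look and compute and a shell command to move; the robot and the scene stay as the last step left them, time stands still between calls to the robot, and variables do not carry over. Pictures are saved under pics/ and viewed, at most 10 in all, crops included, and the job is handed in when it is done.

```bash
ls; mkdir -p pics; python3 - <<'E'
from workcell import *
import cv2,numpy as np
o=get_obs();print(o)
ims=[]
for n in("scene","side"):
    p,d=get_image(n);np.savez(n,p=p,d=d,**camera_params(n));ims.append(p[:,:,::-1])
    c=camera_params(n);print(n,c)
    cv2.imwrite(f"pics/{n}.png",cv2.resize(p[:,:,::-1],(800,600)))
E
```

```text
pics
{'t': 0.0, 'qpos': array([-1.19598784e+00,  4.23839787e-01,  1.63070453e+00,  1.74715103e-05,
        1.08857721e+00, -1.89486135e-02]), 'qvel': array([ 1.07465992e-05, -8.21361381e-04,  1.69842253e-03, -5.32503630e-04,
        4.86489701e-04, -1.64256729e-03]), 'joint_torque': array([ 2.24141499e-03, -5.44622862e+01, -2.73670113e+01,  6.44716923e-02,
        2.28320021e-02, -1.37287293e-04]), 'ee_pos': array([ 239.64030621, -576.62502699,  221.89663986]), 'orientation': array([-3.07942729e+00, -6.14216856e-01,  4.00942856e-04]), 'ft_force': array([ 0.91669366, -0.2580809 , -0.77560218]), 'moment': array([ 0.0401351 ,  0.02475415, -0.03591483]), 'grasp_force': 0.0, 'width': 87.92716596699003}
scene {'camera_matrix': array([[431.51633307,   0.        , 282.56398479],
       [  0.        , 431.51633307, 206.78355215],
       [  0.        ,   0.        ,   1.        ]]), 'extrinsics': array([[-4.82467077e-01,  7.26714182e-01, -4.88990815e-01,
         1.02897825e+03],
       [ 8.75806217e-01,  4.08998017e-01, -2.56289079e-01,
         2.18309468e+02],
       [ 1.37473652e-02, -5.51912239e-01, -8.33788876e-01,
         1.01236281e+03],
       [ 0.00000000e+00,  0.00000000e+00,  0.00000000e+00,
         1.00000000e+00]])}
side {'camera_matrix': array([[518.82075546,   0.        , 274.93288191],
       [  0.        , 518.82075546, 209.8331039 ],
       [  0.        ,   0.        ,   1.        ]]), 'extrinsics': array([[-8.14967618e-01, -3.29517620e-01,  4.76703179e-01,
        -1.39574687e+02],
       [-5.79352219e-01,  4.82261793e-01, -6.57095555e-01,
         8.12902851e+02],
       [-1.33711665e-02, -8.11690644e-01, -5.83934509e-01,
         8.51535847e+02],
       [ 0.00000000e+00,  0.00000000e+00,  0.00000000e+00,
         1.00000000e+00]])}
```

View pics/scene.png

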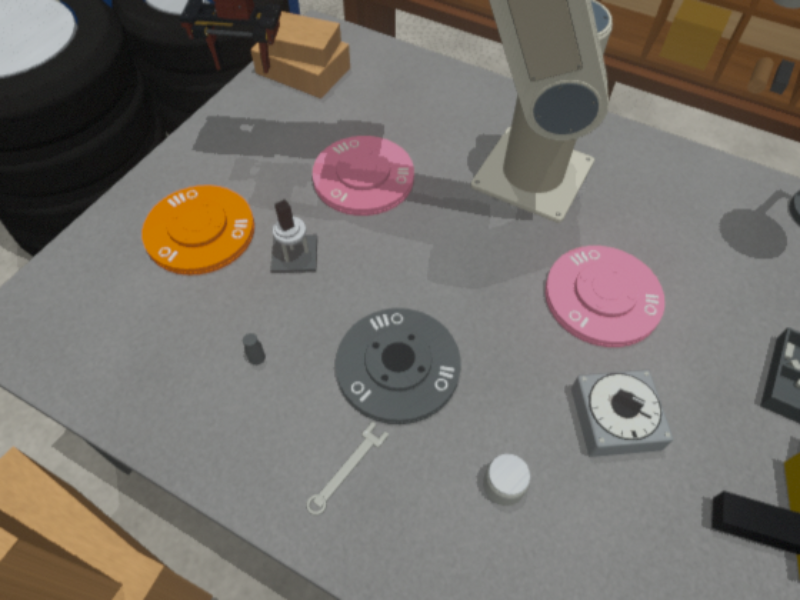

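View pics/side.png

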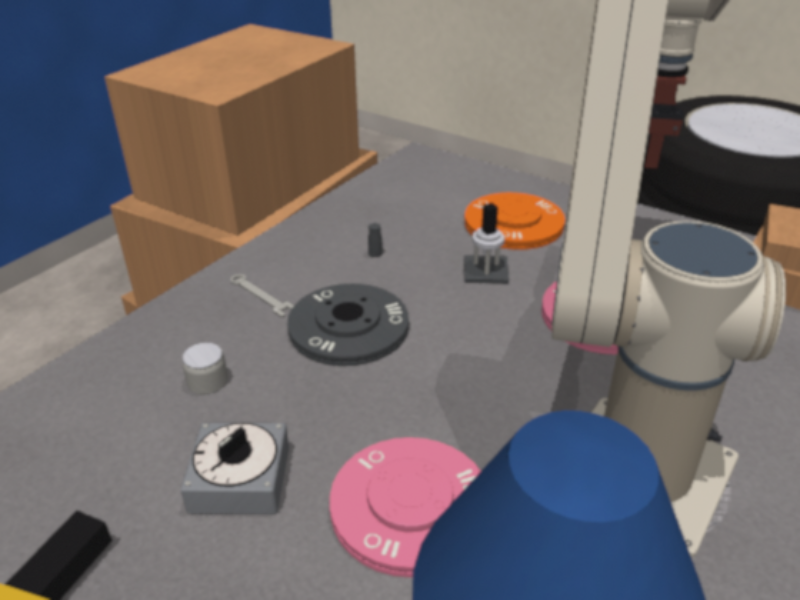

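Scene (800x600 view): dark disc centre at (398,360), with one stroke at (360,390), two at (445,378) and three at (388,320). The gauge is at (625,405) with its thick mark near (634,434), and the probe stand is at (289,235). The socket is at (254,349), the spanner at (345,470) and the tin at (508,478).
Look-alikes for the disc: orange (198,228), pink (363,175) and pink (605,295). I choose the dark steel one at (398,362).

```bash
cat > h.py <<'E'
import numpy as np,cv2
from workcell import *
def ray(c,u,v,z):
    K,E=c["camera_matrix"],c["extrinsics"]
    d=E[:3,:3]@np.linalg.solve(K,[u,v,1.]);return E[:3,3]+d*(z-E[2,3])/d[2]
def proj(c,P):
    K,E=c["camera_matrix"],c["extrinsics"]
    q=K@(E[:3,:3].T@(np.asarray(P,float)-E[:3,3]));return q[:2]/q[2]
def topdown(c,im,x0,y0,half,z,s=2.):
    """rectify plane z about (x0,y0); out px (col,row): x=x0+half-row/s, y=y0+half-col/s"""
    n=int(2*half*s);src=np.float32([proj(c,(x0+half-r/s,y0+half-q/s,z)) for q,r in((0,0),(n,0),(n,n),(0,n))])
    return cv2.warpPerspective(im,cv2.getPerspectiveTransform(src,np.float32([[0,0],[n,0],[n,n],[0,n]])),(n,n),flags=cv2.INTER_LINEAR)
E
python3 - <<'E'
from h import *
c=np.load("scene.npz");p=c["p"];d=c["d"]
k=1/1.42857
for n,u,v,z in(("disc",398,352,36),("gauge",625,406,58),("zero",634,434,58),("collar",289,229,93),("griptop",283,205,153),("r1",357,394,22),("r2",441,384,22),("r3",397,319,22),("tin",509,471,60),("socket",252,340,70)):
    print(n,ray(c,u*k,v*k,z).round(0))
D=ray(c,398*k,352*k,36);G=ray(c,625*k,406*k,58)
a=topdown(c,p,*D[:2],140,22,2);b=topdown(c,p,*G[:2],70,58,4)
w=np.hstack([cv2.resize(a,(400,400)),cv2.resize(b,(400,400))])
cv2.imwrite("pics/crop.png",w[:,:,::-1])
E
```

```text
disc [568. -32.  36.]
gauge [482. 354.  58.]
zero [522. 381.  58.]
collar [ 464. -330.   93.]
griptop [ 459. -336.  153.]
r1 [668. -58.  22.]
r2 [580.  61.  22.]
r3 [501. -71.  22.]
tin [678. 228.  60.]
socket [ 688. -257.   70.]
```

View pics/crop.png

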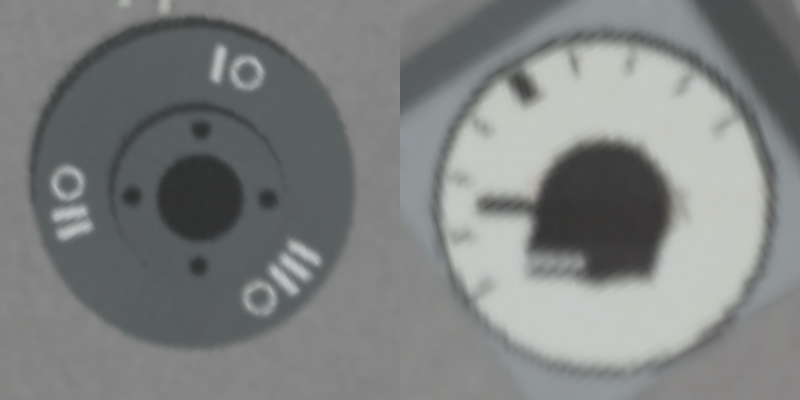

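The crop (x up, y left) confirms the disc: one stroke at (246,73), two at (67,182), three at (260,298). On the dial, centred at (605,203), the thick zero mark at (524,87) lies at a yaw of about 35° and the pointer at about 90°, so the knob must turn about 55° clockwise. Moving over the gauge for a close look.

```bash
python3 -m creep '{"delta_pos":[[0.029,-0.025,-0.009],[0.029,-0.025,-0.009],[0.029,-0.025,-0.009],[0.029,-0.025,-0.009],[0.029,-0.025,-0.009],[0.029,-0.025,-0.009],[0.029,-0.025,-0.009],[0.029,-0.025,-0.009],[0.029,-0.025,-0.009],[0.029,-0.025,-0.009],[0.029,-0.025,-0.009]],"twist":[[0,0,0],[0,0,0],[0,0,0],[0,0,0],[0,0,0],[0,0,0],[0,0,0],[0,0,0],[0,0,0],[0,0,0],[0,0,0]]}' 1
python3 -m creep '{"delta_pos":[[0.0185,-0.0365,0],[0.0185,-0.0365,0],[0.0185,-0.0365,0],[0.0185,-0.0365,0],[0.0185,-0.0365,0],[0.0185,-0.0365,0],[0.0185,-0.0365,0],[0.0185,-0.0365,0],[0.0185,-0.0365,0],[0.0185,-0.0365,0],[0.0185,-0.0365,0],[0.0185,-0.0365,0],[0.0185,-0.0365,0]],"twist":[[0,0,0],[0,0,0],[0,0,0],[0,0,0],[0,0,0],[0,0,0],[0,0,0],[0,0,0],[0,0,0],[0,0,0],[0,0,0],[0,0,0],[0,0,0]]}' 
python3 -m creep '{"delta_pos":[[0,0,0],[0,0,0],[0,0,0],[0,0,0],[0,0,0],[0,0,0],[0,0,0],[0,0,0],[0,0,0],[0,0,0],[0,0,0],[0,0,0]],"twist":[[0,0,-6.7],[0,0,-6.7],[0,0,-6.7],[0,0,-6.7],[0,0,-6.7],[0,0,-6.7],[0,0,-6.7],[0,0,-6.7],[0,0,-6.7],[0,0,-6.7],[0,0,0],[0,0,0]]}' 
cat >> h.py <<'E'
from scipy.spatial.transform import Rotation as R
def state():
    o=get_obs();M=R.from_rotvec(o["orientation"]).as_matrix()
    print("t%.2f"%o["t"],o["ee_pos"].round(1),"yaw_x %.1f"%np.degrees(np.arctan2(M[1,0],M[0,0])),"zaxis",M[:,2].round(3),"w%.1f"%o["width"],"g%.1f"%o["grasp_force"],"F",o["ft_force"].round(1));return o["ee_pos"],M
def to_tool(target):
    p,M=state();print("tool delta mm",(M.T@(np.asarray(target)-p)).round(1))
def snap(n,tag):
    c=camera_params(n);p,d=get_image(n);np.savez(tag,p=p,d=d,**c);return c,p,d
E
python3 - <<'E'
from h import *
state();c,p,d=snap("wrist","w1");print(c["extrinsics"].round(2))
G=ray(np.load("scene.npz"),437.5,284,58)
print(proj(c,(482,354,58)))
b=topdown(c,p,482,354,70,58,4)
cv2.imwrite("pics/w1.png",np.hstack([cv2.resize(p,(400,300)),cv2.resize(b,(300,300))])[:,:,::-1])
E
```

```text
t: 1.02
ee_pos: [429.1, -198.9, 322.0]
orientation: [-3.081, -0.614, 0.0]
ft_force: [1.3, -0.8, 0.1]
width: 88.2
grasp_force: 0.0
t: 2.1
ee_pos: [468.3, 331.7, 321.3]
orientation: [3.081, 0.615, -0.001]
ft_force: [0.2, 1.1, -0.1]
width: 87.9
grasp_force: 0.0
t: 3.1
ee_pos: [468.8, 329.6, 321.4]
orientation: [-2.234, -2.209, 0.001]
ft_force: [-0.0, -0.1, -0.7]
width: 87.7
grasp_force: 0.0
t3.10 [468.8 329.6 321.4] yaw_x 89.4 zaxis [-0.001 -0.    -1.   ] w87.7 g0.0 F [-0.  -0.1 -0.7]
[[ 1.0000e+00 -1.0000e-02 -0.0000e+00  4.6975e+02]
 [-1.0000e-02 -9.5000e-01 -3.0000e-01  4.1377e+02]
 [-0.0000e+00  3.0000e-01 -9.5000e-01  4.8270e+02]
 [ 0.0000e+00  0.0000e+00  0.0000e+00  1.0000e+00]]
[292.19950414 151.67989925]
```

View pics/w1.png

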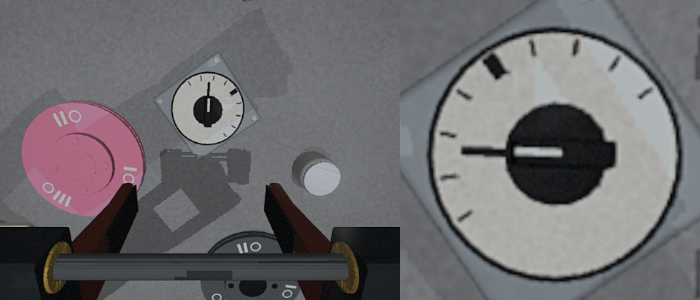

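The wrist view shows the gauge dial at about (207,108) in the 400-px frame. In the rectified crop the zero mark is at (496,66), the pointer at (465,150) and the dial centre at (556,154). I'll measure these precisely.

```bash
cat >> h.py <<'E'
def dial(c,p,x0,y0):
    s=4.;b=topdown(c,p,x0,y0,75,58,s);g=cv2.cvtColor(b,cv2.COLOR_RGB2GRAY)
    W=((b.min(2)>150)&(b[:,:,0]>=b[:,:,2])).astype(np.uint8);W=cv2.morphologyEx(W,cv2.MORPH_CLOSE,np.ones((9,9)))
    k=max(cv2.findContours(W,cv2.RETR_EXTERNAL,cv2.CHAIN_APPROX_NONE)[0],key=cv2.contourArea)
    (u,v),r=cv2.minEnclosingCircle(cv2.convexHull(k));e=cv2.fitEllipse(cv2.convexHull(k))
    print("enclosing r mm",r/s,"ellipse",np.array(e[1])/s/2)
    u,v=e[0];cx,cy=x0+75-v/s,y0+75-u/s
    def ang(r0,r1):
        t=np.radians(np.arange(0,360,.5));rr=np.arange(r0,r1,.5)
        U=np.float32(u-s*np.outer(rr,np.sin(t)));V=np.float32(v-s*np.outer(rr,np.cos(t)))
        m=cv2.remap(g,U,V,cv2.INTER_LINEAR).mean(0);return m
    z=ang(46,52);q=ang(28,40)
    def peak(m):
        w=np.clip(90-m,0,None) if m.min()<80 else np.clip(m.min()+20-m,0,None)
        t=np.radians(np.arange(0,360,.5));i=m.argmin();w=w*(np.cos(t-t[i])>.95);return np.degrees(np.angle((w*np.exp(1j*t)).sum()))
    zt,pt=peak(z),peak(q);print("dial centre",cx,cy,"zero",zt,"min",z.min(),"pointer",pt,q.min(),"diff",pt-zt);return cx,cy,zt,pt
E
python3 - <<'E'
from h import *
c=np.load("w1.npz");cx,cy,z,q=dial(c,c["p"],482,354)
dial(np.load("scene.npz"),np.load("scene.npz")["p"],482,354)
to_tool((cx,cy,120))
E
```

```text
enclosing r mm 56.549354553222656 ellipse [54.67192078 56.68527222]
dial centre 479.2363052368164 352.95501708984375 zero 32.7171722768405 min 18.166666666666668 pointer 86.36448158243839 13.833333333333334 diff 53.64730930559789
enclosing r mm 57.23074722290039 ellipse [56.58610535 56.99979782]
dial centre 479.82810974121094 352.3468551635742 zero 33.9988106537509 min 76.41666666666667 pointer 89.35443452525514 92.41666666666667 diff 55.35562387150424
t3.15 [468.8 329.6 321.4] yaw_x 89.3 zaxis [-0. -0. -1.] w87.9 g0.0 F [ 0.3 -0.4  1.1]
tool delta mm [ 23.6  10.3 201.4]
```

```bash
python3 -m creep '{"delta_pos":[[0.0045,0.0022,0.03],[0.0045,0.0022,0.03],[0.0045,0.0022,0.03],[0.0045,0.0022,0.03],[0.0045,0.0022,0.03],[0,0,0.02],[0,0,0.02],[0,0,0.01],[0,0,0],[0,0,0]],"twist":[[0,0,0],[0,0,0],[0,0,0],[0,0,0],[0,0,0],[0,0,0],[0,0,0],[0,0,0],[0,0,0],[0,0,0]]}'; python3 - <<'E'
from h import *
to_tool((479.8,352.3,70))
E
```

```text
t: 3.98
ee_pos: [480.2, 352.1, 121.7]
orientation: [-2.231, -2.211, 0.001]
ft_force: [-0.8, -0.3, 0.2]
width: 88.2
grasp_force: 0.0
t3.98 [480.2 352.1 121.7] yaw_x 89.5 zaxis [-0. -0. -1.] w88.2 g0.0 F [-0.8 -0.3  0.2]
tool delta mm [ 0.2 -0.3 51.7]
```

```bash
python3 -m creep '{"delta_pos":[[0,0,0.015],[0,0,0.015],[0,0,0.014],[0,0,0.007],[0,0,0]],"twist":[[0,0,0],[0,0,0],[0,0,0],[0,0,0],[0,0,0]]}'; python3 -m creep '{"delta_pos":[[0,0,0],[0,0,0],[0,0,0],[0,0,0],[0,0,0],[0,0,0],[0,0,0],[0,0,0]],"twist":[[0,0,0],[0,0,0],[0,0,0],[0,0,0],[0,0,0],[0,0,0],[0,0,0],[0,0,0]]}' 0; python3 -c "
from h import *
state()"
```

```text
t: 4.4
ee_pos: [480.1, 352.0, 70.6]
orientation: [-2.23, -2.212, 0.001]
ft_force: [-0.5, -0.5, 0.2]
width: 87.9
grasp_force: 0.0
t: 5.07
ee_pos: [480.1, 352.1, 70.7]
orientation: [-2.23, -2.213, -0.0]
ft_force: [0.7, 0.2, 0.5]
width: 38.1
grasp_force: 0.0
t5.07 [480.1 352.1  70.7] yaw_x 89.6 zaxis [ 0.  0. -1.] w38.1 g0.0 F [0.7 0.2 0.5]
```

```bash
python3 -m creep '{"delta_pos":[[0,0,0],[0,0,0],[0,0,0],[0,0,0],[0,0,0],[0,0,0]],"twist":[[0,0,0],[0,0,0],[0,0,0],[0,0,0],[0,0,0],[0,0,0]]}' 0; python3 -c "
from h import *
state()"
```

```text
t: 5.57
ee_pos: [479.8, 352.0, 70.6]
orientation: [-2.23, -2.213, 0.001]
ft_force: [-1.6, -1.0, 1.5]
width: 11.6
grasp_force: 30.0
t5.57 [479.8 352.   70.6] yaw_x 89.6 zaxis [-0.001 -0.    -1.   ] w11.6 g30.0 F [-1.6 -1.   1.5]
```

```bash
python3 -m creep '{"delta_pos":[[0,0,0],[0,0,0],[0,0,0],[0,0,0],[0,0,0],[0,0,0],[0,0,0],[0,0,0],[0,0,0],[0,0,0],[0,0,0],[0,0,0]],"twist":[[0,0,4],[0,0,5.8],[0,0,5.8],[0,0,5.8],[0,0,5.8],[0,0,5.8],[0,0,5.8],[0,0,5.8],[0,0,5.8],[0,0,5.8],[0,0,0],[0,0,0]]}'; python3 -c "
from h import *
state()"; python3 -m creep '{"delta_pos":[[0,0,0],[0,0,0],[0,0,0],[0,0,0],[0,0,0],[0,0,0]],"twist":[[0,0,0],[0,0,0],[0,0,0],[0,0,0],[0,0,0],[0,0,0]]}' 0.5;python3 -m creep '{"delta_pos":[[0,0,-0.02],[0,0,-0.04],[0,0,-0.04],[0,0,-0.04],[0,0,-0.04],[0,0,-0.04],[0,0,-0.03],[0,0,0],[0,0,0]],"twist":[[0,0,0],[0,0,0],[0,0,0],[0,0,0],[0,0,0],[0,0,0],[0,0,0],[0,0,0],[0,0,0]]}'
python3 - <<'E'
from h import *
state();c,p,d=snap("wrist","w2");dial(c,p,480,352);b=topdown(c,p,480,352,70,58,4)
cv2.imwrite("pics/w2.png",np.hstack([cv2.resize(p,(400,300)),cv2.resize(b,(300,300))])[:,:,::-1])
E
```

```text
t: 6.57
ee_pos: [480.2, 351.8, 70.6]
orientation: [3.008, 0.906, -0.0]
ft_force: [0.8, -2.8, 1.0]
width: 11.7
grasp_force: 30.0
t6.57 [480.2 351.8  70.6] yaw_x 33.5 zaxis [ 0. -0. -1.] w11.7 g30.0 F [ 0.8 -2.8  1. ]
t: 7.07
ee_pos: [480.1, 352.2, 70.7]
orientation: [-3.009, -0.902, -0.0]
ft_force: [0.2, -0.5, -1.4]
width: 43.3
grasp_force: 0.0
t: 7.82
ee_pos: [480.8, 352.6, 322.9]
orientation: [-3.008, -0.902, -0.007]
ft_force: [0.3, 0.4, -0.4]
width: 44.1
grasp_force: 0.0
t7.82 [480.8 352.6 322.9] yaw_x 33.4 zaxis [ 0.004  0.003 -1.   ] w44.1 g0.0 F [ 0.3  0.4 -0.4]
enclosing r mm 47.11061477661133 ellipse [35.91318893 47.70705032]
dial centre 463.38993072509766 363.20802307128906 zero 10.395610540087157 min 31.166666666666668 pointer -3.48442409639714 15.625 diff -13.880034636484297
```

View pics/w2.png

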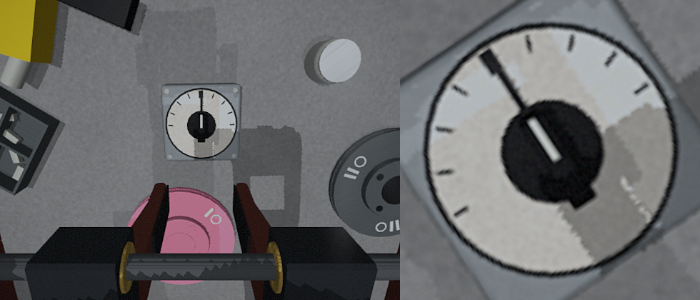

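The knob has been released. The picture shows the pointer running from (551,150) straight into the thick mark at (489,62). I'll check the angle with the rim centre and measure the rings and probe.

```bash
python3 - <<'E'
from h import *
c=np.load("w2.npz");g=cv2.cvtColor(topdown(c,c["p"],480,352,75,58,4),cv2.COLOR_RGB2GRAY)
for cx,cy in((480.2,350.8),(479.8,352.2)):
    out=[]
    for r in(28,32,36,40,48,51):
        t=np.radians(np.arange(10,60,.25));U=np.float32(4*(352+75-cy-r*np.sin(t)))[None];V=np.float32(4*(480+75-cx-r*np.cos(t)))[None]
        m=cv2.remap(g,U,V,cv2.INTER_LINEAR)[0];w=np.clip(80.-m,0,None);out.append(round(np.degrees((w*t).sum()/w.sum()),1))
    print(cx,cy,out)
def rings(c,p,tag):
    b=topdown(c,p,575,-25,140,22,4.);W=cv2.inRange(b,(150,150,150),(255,255,255))
    n,l,s,ce=cv2.connectedComponentsWithStats(W)
    for i in range(1,n):
        if s[i,4]>500: print(tag,"c",(715-ce[i,1]/4).round(1),(115-ce[i,0]/4).round(1),"wh",s[i,2:4]/4,"area",s[i,4]/16)
c=np.load("scene.npz");rings(c,c["p"],"scene")
c=np.load("side.npz");rings(c,c["p"],"side")
E
```

```text
480.2 350.8 [np.float64(34.9), np.float64(34.5), np.float64(34.3), np.float64(34.3), np.float64(35.2), np.float64(32.5)]
479.8 352.2 [np.float64(32.0), np.float64(31.9), np.float64(32.1), np.float64(32.3), np.float64(33.6), np.float64(31.0)]
scene c 709.5 20.3 wh [ 9.25 11.75] area 79.1875
scene c 707.8 -7.4 wh [ 8.75 15.75] area 105.3125
scene c 663.5 -44.8 wh [ 9.25 24.25] area 138.5
scene c 659.7 -63.5 wh [22.  20.5] area 127.625
scene c 586.3 57.0 wh [17.5 12.5] area 63.5
scene c 575.7 67.7 wh [10.25 15.25] area 55.9375
scene c 558.5 59.5 wh [23.25  9.75] area 149.875
scene c 547.1 56.0 wh [23. 12.] area 144.9375
scene c 531.1 -104.9 wh [21. 16.] area 139.0
scene c 521.0 -98.1 wh [19.   17.25] area 139.25
scene c 511.9 -90.4 wh [19.25 19.25] area 143.5625
scene c 502.0 -81.7 wh [ 6.75 14.  ] area 33.0
side c 702.8 17.0 wh [34.5 30. ] area 507.9375
side c 662.8 -45.1 wh [ 8.5  18.75] area 102.875
side c 558.7 58.3 wh [21.5   9.25] area 139.1875
side c 547.5 55.2 wh [20.5  11.75] area 134.25
side c 521.4 -98.1 wh [33.25 33.25] area 566.375
```

```bash
python3 -m creep '{"delta_pos":[[-0.0164,0.0367,0],[-0.0164,0.0367,0],[-0.0164,0.0367,0],[-0.0164,0.0367,0],[-0.0164,0.0367,0],[-0.0164,0.0367,0],[-0.0164,0.0367,0],[-0.0164,0.0367,0],[-0.0164,0.0367,0],[-0.0164,0.0367,0],[0,0,0],[0,0,0],[0,0,0],[0,0,0]],"twist":[[0,0,0],[0,0,0],[0,0,0],[0,0,0],[0,0,0],[0,0,0],[0,0,0],[0,0,0],[0,0,0],[0,0,0],[0,0,0],[0,0,0],[0,0,0],[0,0,0]]}' 1
python3 -c "
from h import *
state();snap('wrist','w3')"
python3 -m creep '{"delta_pos":[[-0.03,0.025,0],[-0.03,0.025,0],[-0.03,0.025,0],[-0.03,0.025,0],[-0.03,0.025,0],[-0.03,0.025,0],[-0.03,0.025,0],[-0.03,0.025,0],[0,0,0],[0,0,0],[0,0,0],[0,0,0]],"twist":[[0,0,0],[0,0,0],[0,0,0],[0,0,0],[0,0,0],[0,0,0],[0,0,0],[0,0,0],[0,0,0],[0,0,0],[0,0,0],[0,0,0]]}'
python3 - <<'E'
from h import *
state();snap('wrist','w4')
a,b=[np.load(f) for f in("w3.npz","w4.npz")]
cv2.imwrite("pics/w34.png",cv2.resize(np.hstack([a["p"],b["p"]]),(800,300))[:,:,::-1])
E
```

```text
t: 9.03
ee_pos: [544.3, -43.3, 319.6]
orientation: [-3.008, -0.903, 0.003]
ft_force: [-0.4, -0.3, -0.2]
width: 87.6
grasp_force: 0.0
t9.03 [544.3 -43.3 319.6] yaw_x 33.4 zaxis [-0.002  0.001 -1.   ] w87.6 g0.0 F [-0.4 -0.3 -0.2]
t: 10.08
ee_pos: [455.2, -341.8, 320.6]
orientation: [-3.008, -0.905, -0.0]
ft_force: [0.1, 0.2, -0.3]
width: 87.7
grasp_force: 0.0
t10.08 [ 455.2 -341.8  320.6] yaw_x 33.5 zaxis [-0.     0.001 -1.   ] w87.7 g0.0 F [ 0.1  0.2 -0.3]
```

View pics/w34.png

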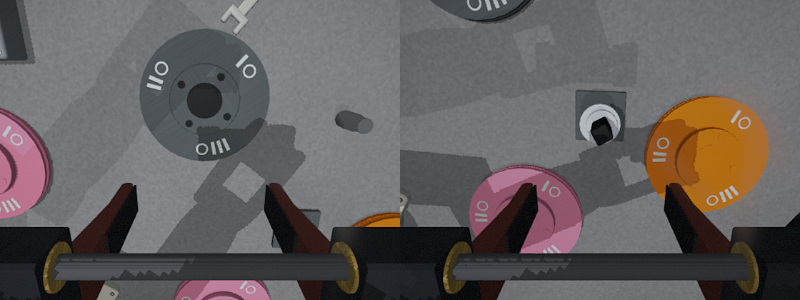

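Left frame: dark disc at (205,95), with one stroke at (243,68), two at (158,75) and three at (212,146), the last in shadow. Right frame: stand and probe at (601,120), grip top at (603,130).

```bash
python3 - <<'E'
from h import *
def cloud(c):
    K,E=c["camera_matrix"],c["extrinsics"];v,u=np.mgrid[:420,:560];d=c["d"]
    P=np.stack([(u-K[0,2])/K[0,0]*d,(v-K[1,2])/K[1,1]*d,d],-1);return P@E[:3,:3].T+E[:3,3]
c=np.load("w3.npz");b=topdown(c,c["p"],575,-15,125,22,4.);g=cv2.cvtColor(b,cv2.COLOR_RGB2GRAY)
bg=cv2.medianBlur(g,101);W=((g.astype(int)>1.5*bg)).astype(np.uint8)
n,l,s,ce=cv2.connectedComponentsWithStats(W);X=[]
for i in range(1,n):
    x,y=700-ce[i,1]/4,110-ce[i,0]/4
    if s[i,4]>400 and abs(np.hypot(x-575,y+15)-89)<25: 
        fill=s[i,4]/s[i,2]/s[i,3];print(x.round(1),y.round(1),s[i,2:4]/4,s[i,4]/16)
c=np.load("w4.npz");P=cloud(c)
near=np.hypot(P[...,0]-462,P[...,1]+333)<60
z=P[...,2]
for lo,hi in((148,158),(88,97),(80,88),(8,16)):
    m=near&(z>lo)&(z<hi)&(c["d"]>0)&(np.mgrid[:420,:560][0]<300)
    q=P[m];print(lo,m.sum(),q.mean(0).round(1),cv2.minAreaRect(np.float32(q[:,:2])))
E
```

```text
663.4 -45.2 [10.75 25.25] 167.1875
657.3 -65.3 [22.75 22.75] 220.25
579.8 59.9 [22.75 22.5 ] 231.0
559.0 58.5 [25.5  11.25] 162.25
547.1 55.4 [25.25 13.5 ] 159.125
531.4 -105.9 [24.75 17.75] 176.3125
526.7 -92.1 [8.  9.5] 48.4375
512.2 -91.1 [21.25 21.75] 165.5625
517.0 -104.7 [13.25 10.25] 69.375
500.0 -74.8 [23.   22.75] 233.0
148 637 [ 459.5 -340.5  152. ] ((458.8682861328125, -340.7195739746094), (23.834760665893555, 23.8372859954834), 60.59151840209961)
88 706 [ 466.  -336.8   92.4] ((461.4523010253906, -338.8247375488281), (40.67969512939453, 47.31352996826172), 41.43299865722656)
80 942 [ 460.5 -330.8   84.3] ((457.9849548339844, -338.5042419433594), (62.37197494506836, 62.205039978027344), 32.43958282470703)
8 2222 [ 471.8 -328.7   11.3] ((457.6396484375, -338.8080749511719), (89.35414123535156, 89.93649291992188), 31.42289924621582)
```

```bash
python3 -m creep '{"delta_pos":[[0,0,0.02],[0,0,0.02],[0,0,0.02],[0,0,0.02],[0,0,0.02],[0,0,0],[0,0,0]],"twist":[[0,0,-5.4],[0,0,-5.4],[0,0,-5.4],[0,0,-5.4],[0,0,-5.4],[0,0,0],[0,0,0]]}' 1;python3 -c "
from h import *
to_tool((459,-340.5,107))"
```

```text
t: 10.72
ee_pos: [454.6, -342.2, 220.2]
orientation: [-2.715, -1.577, 0.001]
ft_force: [-0.9, 0.1, 0.5]
width: 88.1
grasp_force: 0.0
t10.72 [ 454.6 -342.2  220.2] yaw_x 60.3 zaxis [-0.002  0.001 -1.   ] w88.1 g0.0 F [-0.9  0.1  0.5]
tool delta mm [  3.6   3.2 113.2]
```

```bash
python3 -m creep '{"delta_pos":[[0.0036,0.0032,0.02],[0,0,0.03],[0,0,0.03],[0,0,0.02],[0,0,0.013],[0,0,0],[0,0,0]],"twist":[[0,0,0],[0,0,0],[0,0,0],[0,0,0],[0,0,0],[0,0,0],[0,0,0]]}' 1;python3 -m creep '{"delta_pos":[[0,0,0],[0,0,0],[0,0,0],[0,0,0],[0,0,0],[0,0,0],[0,0,0],[0,0,0],[0,0,0],[0,0,0],[0,0,0],[0,0,0],[0,0,0],[0,0,0]],"twist":[[0,0,0],[0,0,0],[0,0,0],[0,0,0],[0,0,0],[0,0,0],[0,0,0],[0,0,0],[0,0,0],[0,0,0],[0,0,0],[0,0,0],[0,0,0],[0,0,0]]}' 0; python3 -c "
from h import *
state()"
```

```text
t: 11.3
ee_pos: [460.0, -342.2, 108.7]
orientation: [2.716, 1.577, 0.001]
ft_force: [-0.5, 0.5, 0.6]
width: 87.6
grasp_force: 0.0
t: 12.47
ee_pos: [458.9, -342.0, 107.6]
orientation: [-2.715, -1.579, 0.0]
ft_force: [0.2, 0.2, 0.0]
width: 24.0
grasp_force: 30.0
t12.47 [ 458.9 -342.   107.6] yaw_x 60.4 zaxis [-0.  0. -1.] w24.0 g30.0 F [0.2 0.2 0. ]
```

```bash
python3 -m creep '{"delta_pos":[[0,0,-0.015],[0,0,-0.025],[0,0,-0.025],[0,0,-0.025],[0,0,-0.01],[0,0,0],[0,0,0]],"twist":[[0,0,0],[0,0,0],[0,0,0],[0,0,0],[0,0,0],[0,0,0],[0,0,0]]}';python3 -m creep '{"delta_pos":[[0.0235,0.0025,0],[0.035,0.0036,0],[0.035,0.0036,0],[0.035,0.0036,0],[0.035,0.0036,0],[0.035,0.0036,0],[0.035,0.0036,0],[0.035,0.0036,0],[0.035,0.0036,0],[0.035,0.0036,0],[0,0,0],[0,0,0],[0,0,0]],"twist":[[0,0,0],[0,0,0],[0,0,0],[0,0,0],[0,0,0],[0,0,0],[0,0,0],[0,0,0],[0,0,0],[0,0,0],[0,0,0],[0,0,0],[0,0,0]]}'
python3 - <<'E'
from h import *
to_tool((657.3,-65.3,130));a=[]
for n in("scene","side"):
    c,p,d=snap(n,n+"2");P=get_obs()["ee_pos"];u,v=proj(c,(P[0],P[1],P[2]-40)).round().astype(int)
    print(n,u,v,"tip exp",proj(c,P-[0,0,88]).round(0),"collar",proj(c,P-[0,0,22]).round(0))
    q=np.pad(p,((60,60),(60,60),(0,0)));a.append(cv2.resize(q[v:v+120,u:u+120],(400,400)))
cv2.imwrite("pics/held.png",np.hstack(a)[:,:,::-1])
E
```

```text
t: 13.05
ee_pos: [458.9, -342.0, 207.2]
orientation: [2.716, 1.579, 0.0]
ft_force: [0.6, 0.6, -2.3]
width: 23.9
grasp_force: 30.0
t: 14.13
ee_pos: [655.4, -65.1, 205.4]
orientation: [-2.713, -1.579, 0.005]
ft_force: [-0.7, 0.4, -1.5]
width: 24.1
grasp_force: 30.0
t14.13 [655.4 -65.1 205.4] yaw_x 60.4 zaxis [-0.004  0.    -1.   ] w24.1 g30.0 F [-0.7  0.4 -1.5]
tool delta mm [ 0.9  2.  75.4]
scene 247 242 tip exp [248. 252.] collar [246. 239.]
side 225 160 tip exp [227. 176.] collar [225. 154.]
```

View pics/held.png

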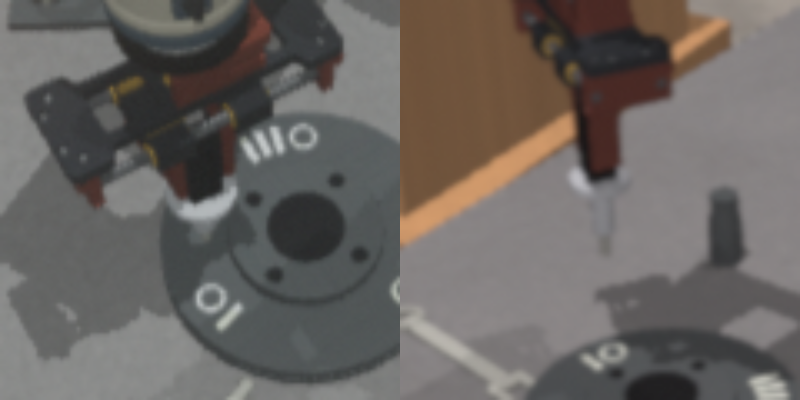

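The probe is upright in both views. In the held crop the tip is at (202,235) in scene and (605,253) in side, within a pixel of where I expected. Descending on ring 1.

```bash
python3 -m creep '{"delta_pos":[[0.001,0.002,0.02],[0,0,0.03],[0,0,0.025],[0,0,0.014],[0,0,0],[0,0,0],[0,0,0]],"twist":[[0,0,0],[0,0,0],[0,0,0],[0,0,0],[0,0,0],[0,0,0],[0,0,0]]}';python3 -c "
from h import *
to_tool((657.3,-65.3,106))"
```

```text
t: 14.82
ee_pos: [659.9, -65.9, 120.1]
orientation: [2.715, 1.578, 0.003]
ft_force: [0.0, 0.4, -2.1]
width: 24.0
grasp_force: 30.0
t14.82 [659.9 -65.9 120.1] yaw_x 60.3 zaxis [ 0.002 -0.    -1.   ] w24.0 g30.0 F [ 0.   0.4 -2.1]
tool delta mm [-0.8 -2.6 14.1]
```

```bash
python3 -m creep '{"delta_pos":[[-0.0005,-0.001,0.004],[0,0,0.003],[0,0,0.003],[0,0,0.002],[0,0,0],[0,0,0],[0,0,0],[0,0,0]],"twist":[[0,0,0],[0,0,0],[0,0,0],[0,0,0],[0,0,0],[0,0,0],[0,0,0],[0,0,0]]}';python3 -c "
from h import *
to_tool((657.3,-65.3,106))"
```

```text
t: 15.48
ee_pos: [658.1, -65.2, 107.0]
orientation: [2.716, 1.579, 0.001]
ft_force: [1.0, -0.2, 0.3]
width: 23.6
grasp_force: 30.0
t15.48 [658.1 -65.2 107. ] yaw_x 60.4 zaxis [ 0.  0. -1.] w23.6 g30.0 F [ 1.  -0.2  0.3]
tool delta mm [-0.5 -0.6  1. ]
```

```bash
python3 -m creep '{"delta_pos":[[0,0,0.001],[0,0,0],[0,0,0],[0,0,0],[0,0,0],[0,0,0],[0,0,0],[0,0,0],[0,0,0]],"twist":[[0,0,0],[0,0,0],[0,0,0],[0,0,0],[0,0,0],[0,0,0],[0,0,0],[0,0,0],[0,0,0]]}';python3 -m creep '{"delta_pos":[[0,0,-0.015],[0,0,-0.02],[0.014,-0.026,0],[0.014,-0.026,0],[0.014,-0.026,0],[0.014,-0.026,0],[0.014,-0.026,0],[0,0,0],[0,0,0],[0,0,0],[0,0,0],[0,0,0]],"twist":[[0,0,0],[0,0,0],[0,0,0],[0,0,0],[0,0,0],[0,0,0],[0,0,0],[0,0,0],[0,0,0],[0,0,0],[0,0,0],[0,0,0]]}';python3 -c "
from h import *
to_tool((579.8,59.9,106))"
```

```text
t: 16.23
ee_pos: [658.0, -65.2, 105.7]
orientation: [2.716, 1.579, 0.0]
ft_force: [0.8, 0.6, 0.1]
width: 24.1
grasp_force: 30.0
t: 17.23
ee_pos: [580.1, 59.0, 140.6]
orientation: [2.716, 1.578, 0.0]
ft_force: [0.6, 0.6, -2.6]
width: 23.9
grasp_force: 30.0
t17.23 [580.1  59.  140.6] yaw_x 60.3 zaxis [ 0. -0. -1.] w23.9 g30.0 F [ 0.6  0.6 -2.6]
tool delta mm [ 0.6 -0.7 34.6]
```

```bash
python3 -m creep '{"delta_pos":[[0.0006,-0.0007,0.01],[0,0,0.01],[0,0,0.006],[0,0,0.003],[0,0,0.003],[0,0,0.003],[0,0,0],[0,0,0],[0,0,0],[0,0,0],[0,0,0],[0,0,0],[0,0,0],[0,0,0]],"twist":[[0,0,0],[0,0,0],[0,0,0],[0,0,0],[0,0,0],[0,0,0],[0,0,0],[0,0,0],[0,0,0],[0,0,0],[0,0,0],[0,0,0],[0,0,0],[0,0,0]]}';python3 -c "
from h import *
to_tool((579.8,59.9,106))"
```

```text
t: 18.4
ee_pos: [579.3, 60.8, 105.8]
orientation: [2.716, 1.579, 0.0]
ft_force: [-0.6, 0.4, 1.4]
width: 23.9
grasp_force: 30.0
t18.40 [579.3  60.8 105.8] yaw_x 60.4 zaxis [ 0.  0. -1.] w23.9 g30.0 F [-0.6  0.4  1.4]
tool delta mm [-0.5  0.9 -0.2]
```

```bash
python3 -m creep '{"delta_pos":[[0,0,-0.015],[0,0,-0.02],[-0.0313,-0.0006,0],[-0.0313,-0.0006,0],[-0.0313,-0.0006,0],[-0.0313,-0.0006,0],[-0.0313,-0.0006,0],[0,0,0],[0,0,0],[0,0,0],[0,0,0],[0,0,0]],"twist":[[0,0,0],[0,0,0],[0,0,0],[0,0,0],[0,0,0],[0,0,0],[0,0,0],[0,0,0],[0,0,0],[0,0,0],[0,0,0],[0,0,0]]}';python3 -c "
from h import *
to_tool((500,-74.8,106))"
```

```text
t: 19.4
ee_pos: [499.9, -73.0, 140.7]
orientation: [2.715, 1.581, 0.001]
ft_force: [-0.5, 0.1, -2.1]
width: 24.4
grasp_force: 30.0
t19.40 [499.9 -73.  140.7] yaw_x 60.4 zaxis [ 0.  0. -1.] w24.4 g30.0 F [-0.5  0.1 -2.1]
tool delta mm [-1.5  1.  34.7]
```

```bash
python3 -m creep '{"delta_pos":[[-0.0015,0.001,0.01],[0,0,0.01],[0,0,0.006],[0,0,0.003],[0,0,0.003],[0,0,0.003],[0,0,0],[0,0,0],[0,0,0],[0,0,0],[0,0,0],[0,0,0],[0,0,0],[0,0,0],[0,0,0]],"twist":[[0,0,0],[0,0,0],[0,0,0],[0,0,0],[0,0,0],[0,0,0],[0,0,0],[0,0,0],[0,0,0],[0,0,0],[0,0,0],[0,0,0],[0,0,0],[0,0,0],[0,0,0]]}';python3 -c "
from h import *
state()"; python3 -m creep '{"delta_pos":[[0,0,-0.02],[0,0,-0.04],[0,0,-0.04],[0,0,0],[0,0,0]],"twist":[[0,0,0],[0,0,0],[0,0,0],[0,0,0],[0,0,0]]}';python3 -c "
from h import *
to_tool((458.5,-340.5,205))"
```

```text
t: 20.65
ee_pos: [499.4, -75.6, 105.8]
orientation: [2.716, 1.579, 0.0]
ft_force: [-1.0, -0.8, 0.3]
width: 23.6
grasp_force: 30.0
t20.65 [499.4 -75.6 105.8] yaw_x 60.4 zaxis [ 0. -0. -1.] w23.6 g30.0 F [-1.  -0.8  0.3]
t: 21.07
ee_pos: [501.1, -75.9, 207.8]
orientation: [2.712, 1.578, 0.007]
ft_force: [-0.5, -0.1, -2.3]
width: 23.8
grasp_force: 30.0
t21.07 [501.1 -75.9 207.8] yaw_x 60.4 zaxis [ 0.006 -0.001 -1.   ] w23.8 g30.0 F [-0.5 -0.1 -2.3]
tool delta mm [-251.1   93.8    2.8]
```

```bash
python3 -m creep '{"delta_pos":[[-0.0313,0.0117,0],[-0.0313,0.0117,0],[-0.0313,0.0117,0],[-0.0313,0.0117,0],[-0.0313,0.0117,0],[-0.0313,0.0117,0],[-0.0313,0.0117,0],[-0.0313,0.0117,0],[0,0,0],[0,0,0],[0,0,0],[0,0,0],[0,0,0]],"twist":[[0,0,0],[0,0,0],[0,0,0],[0,0,0],[0,0,0],[0,0,0],[0,0,0],[0,0,0],[0,0,0],[0,0,0],[0,0,0],[0,0,0],[0,0,0]]}';python3 -c "
from h import *
to_tool((458.2,-340,107.6))"
```

```text
t: 22.15
ee_pos: [456.9, -338.1, 205.2]
orientation: [-2.714, -1.581, 0.001]
ft_force: [0.7, -0.3, -2.3]
width: 24.1
grasp_force: 30.0
t22.15 [ 456.9 -338.1  205.2] yaw_x 60.4 zaxis [-0.001  0.001 -1.   ] w24.1 g30.0 F [ 0.7 -0.3 -2.3]
tool delta mm [-1.   2.2 97.6]
```

Lower in stages, checking force.

```bash
python3 -m creep '{"delta_pos":[[-0.001,0.002,0],[0,0,0.015],[0,0,0.015],[0,0,0.015],[0,0,0.015],[0,0,0.01],[0,0,0],[0,0,0],[0,0,0]],"twist":[[0,0,0],[0,0,0],[0,0,0],[0,0,0],[0,0,0],[0,0,0],[0,0,0],[0,0,0],[0,0,0]]}';python3 -c "
from h import *
to_tool((458.2,-340,107.6))"
```

```text
t: 22.9
ee_pos: [458.7, -341.5, 136.4]
orientation: [2.714, 1.579, 0.001]
ft_force: [0.0, -0.7, -1.3]
width: 23.8
grasp_force: 30.0
t22.90 [ 458.7 -341.5  136.4] yaw_x 60.4 zaxis [ 0.001 -0.001 -1.   ] w23.8 g30.0 F [ 0.  -0.7 -1.3]
tool delta mm [ 1.1 -1.2 28.8]
```

```bash
python3 -m creep '{"delta_pos":[[0.001,-0.001,0.01],[0,0,0.008],[0,0,0.006],[0,0,0.003],[0,0,0.001],[0,0,0],[0,0,0],[0,0,0],[0,0,0]],"twist":[[0,0,0],[0,0,0],[0,0,0],[0,0,0],[0,0,0],[0,0,0],[0,0,0],[0,0,0],[0,0,0]]}';python3 -c "
from h import *
to_tool((458.2,-340,107.6))"
```

```text
t: 23.65
ee_pos: [457.8, -340.0, 107.5]
orientation: [-2.716, -1.579, -0.0]
ft_force: [-0.0, -0.8, -1.8]
width: 23.7
grasp_force: 30.0
t23.65 [ 457.8 -340.   107.5] yaw_x 60.4 zaxis [ 0.  0. -1.] w23.7 g30.0 F [-0.  -0.8 -1.8]
tool delta mm [ 0.2  0.4 -0.1]
```

```bash
python3 -m creep '{"delta_pos":[[0,0,0.0005],[0,0,0],[0,0,0],[0,0,0],[0,0,0],[0,0,0],[0,0,0],[0,0,0],[0,0,0],[0,0,0],[0,0,0],[0,0,0],[0,0,0],[0,0,0]],"twist":[[0,0,0],[0,0,0],[0,0,0],[0,0,0],[0,0,0],[0,0,0],[0,0,0],[0,0,0],[0,0,0],[0,0,0],[0,0,0],[0,0,0],[0,0,0],[0,0,0]]}' 1;python3 -m creep '{"delta_pos":[[0,0,-0.015],[0,0,-0.03],[0,0,-0.035],[0,0,-0.035],[0,0,-0.035],[0,0,-0.035],[0,0,-0.03],[0,0,0],[0,0,0],[0,0,0],[0,0,0]],"twist":[[0,0,0],[0,0,0],[0,0,0],[0,0,0],[0,0,0],[0,0,0],[0,0,0],[0,0,0],[0,0,0],[0,0,0],[0,0,0]]}'
python3 - <<'E'
from h import *
state();c,p,d=snap("wrist","w5");s,q,_=snap("scene","scene3")
K,E=c["camera_matrix"],c["extrinsics"];v,u=np.mgrid[:420,:560]
P=np.stack([(u-K[0,2])/K[0,0]*d,(v-K[1,2])/K[1,1]*d,d],-1)@E[:3,:3].T+E[:3,3]
near=np.hypot(P[...,0]-459,P[...,1]+339)<60;z=P[...,2]
for lo,hi in((148,158),(88,97),(80,88),(8,16)):
    m=near&(z>lo)&(z<hi)&(d>0)&(v<300);k=P[m];print(lo,m.sum(),k.mean(0).round(1),cv2.minAreaRect(np.float32(k[:,:2])))
cv2.imwrite("pics/end.png",np.hstack([cv2.resize(p,(400,300)),cv2.resize(q,(400,300))])[:,:,::-1])
E
```

```text
t: 24.82
ee_pos: [457.7, -340.0, 107.2]
orientation: [2.716, 1.579, -0.0]
ft_force: [-0.5, 0.4, 0.3]
width: 87.7
grasp_force: 0.0
t: 25.73
ee_pos: [456.9, -339.3, 320.4]
orientation: [-2.713, -1.578, 0.002]
ft_force: [0.3, -0.8, 0.4]
width: 87.8
grasp_force: 0.0
t25.73 [ 456.9 -339.3  320.4] yaw_x 60.4 zaxis [-0.002  0.002 -1.   ] w87.8 g0.0 F [ 0.3 -0.8  0.4]
148 625 [ 459.1 -338.5  152. ] ((459.1275939941406, -339.16253662109375), (23.209272384643555, 23.35923957824707), 59.96986389160156)
88 754 [ 461.9 -333.4   92.3] ((460.4156188964844, -337.2956848144531), (42.4728889465332, 46.777748107910156), 60.233638763427734)
80 934 [ 459.8 -330.6   84.2] ((457.7010803222656, -338.5279846191406), (62.75665283203125, 62.887054443359375), 76.15900421142578)
8 2237 [ 466.1 -323.5   11.3] ((457.7525329589844, -338.93890380859375), (89.90394592285156, 90.21250915527344), 31.450855255126953)
```

View pics/end.png

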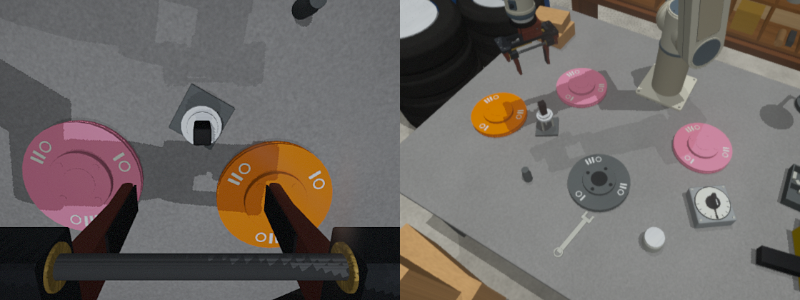

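The probe hangs upright in its stand, at (202,130) in the wrist view and (545,115) in the scene view. Its grip top measures 152 mm high, as at the start, and is centred within 2 mm. The gauge at (712,204) still shows zero, and the tin, spanner and socket look unmoved. Handing in.

```bash
python3 -c "
from workcell import *
print(close_job())"
```

```text
the job is handed in; nothing more can be done
None
```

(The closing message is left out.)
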